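# Test avocados for ripeness and sort them

## Task

Test the three avocados in the wooden tray: one after another, press the top of each straight down by about 5 mm (7 mm would bruise it), hold it there for half a second to feel how hard it pushes back, and let go. Then lay the ripe one, which pushes back middling, gently in the clear middle of the chopping board, put the overripe one, which hardly pushes back, in the steel scrap bowl, and leave the hard one in the tray. Never press harder than that needs, don't drop one except into the bowl, and leave everything else where it is.

Things in the scene. Friction and masses are not known exactly. Their poses are not given: they have to be found in the camera images.
- avocado_a: One of three dark green, pear-shaped avocados of the same look, lying on its side: 90 long, 57 wide, 57 to 67 thick (high; each its own, not known beforehand), about 0.19 kg. One is hard, one ripe, one overripe; neither look nor name tells which. Origin on the underside below the belly, where the top is highest; x along its length to the narrow end 54 mm away (blunt end 36 mm the other way), z up.
- avocado_b: Second of the three avocados: look, width, length, origin and axes as avocado_a, own thickness and ripeness, not known beforehand. All three have a small flat underneath and do not roll. Their sides are firm and can be gripped across the 57 mm width, at the belly line 28 mm above the origin; only the top yields.
- avocado_c: Third of the three avocados, as avocado_a and avocado_b; own thickness and ripeness, not known beforehand.
- avocado_a_flesh (a joint): How far the top of avocado_a is pressed in, in m: 0 untouched, at most 0.012. It yields straight down like a spring and comes back when let go (to within 0.3 mm of 0). From the first touch on, an overripe one pushes back about 0.5 N per mm, a ripe one 1.3 N per mm, a hard one 3 N per mm.
- avocado_b_flesh (a joint): How far the top of avocado_b is pressed in, in m, as for avocado_a_flesh.
- avocado_c_flesh (a joint): How far the top of avocado_c is pressed in, in m, as for avocado_a_flesh.
- tray: Fixed wooden tray holding the three avocados side by side along its y, about 100 mm apart, each lying roughly along the tray's x. 200 (x) x 310 (y) mm, rim 20 high, walls and floor 6 thick. Origin under its centre, on the worktop.
- board: Fixed dark wooden chopping board, 280 (x) x 200 (y) x 18 mm, left or right of the tray. Origin under its centre, on the worktop; its top is 18 above. The middle is clear (about 140 mm in x); the knife lies at its -x end, the tomato near its +x, +y corner.
- scrap_bowl: Fixed open steel scrap bowl, 200 wide at the rim, 75 high, wall 4, on the other side of the tray from the board, empty. Origin under its centre, on the worktop.
- lime: Loose green lime, 47 x 41 mm, in the tray's far part between two avocados; origin on its underside.
- tomato: Loose red tomato, 62 wide, 46 high, near a far corner of the chopping board; origin on its underside.
- paring_knife: Loose paring knife with black handle, 190 x 16 x 12 mm, lying across the robot's end of the chopping board along the board's y; origin below its middle.
- mug: Loose blue mug, 82 wide without handle, 92 high, behind the tray; origin on its underside.
- pepper_mill: Loose dark wooden pepper mill, 54 wide, 158 high, behind the tray; origin on its underside.
- spice_jar: Loose amber spice jar with a dark lid, 48 wide, 95 high, at the back; origin on its underside.
- spoon: Loose steel spoon, 190 long, lying crosswise at the back; origin below its middle.
There are look-alikes about, which are no part of the job. Leave any blue or turquoise look-alike of the avocado_c alone.

How it is judged:
By the outcome, as a careful person would: the job done as asked, in the order asked, and still so for the second after the job is handed in, with the robot touching nothing.
It also fails if it takes over 72 s, if anything falls off the work surface, if the arm or the gripper's body presses on something with over 40 N, if the wrist force passes 120 N, or if a joint passes its speed limit or range.

## Robot

A 7-joint arm with a two-finger parallel gripper is mounted at the origin on the work surface. World frame = base frame: x ahead of the robot, y to its left, z up, the work surface at z = 0. Lengths are in m, angles in rad, forces in N, time in s.
With the tool pointing down it reaches from about 0.4 to 0.85 m from the base axis. Payload 10.4 kg.
Tool frame: the origin (TCP) lies midway between the tips of the shut fingers; the grasp point (between the pads) lies 19 mm behind it (r.pinch_z is the z of the grasp point in the tool frame, in m); z points along the fingers, y is the line along which they close (so a half turn about z gives the same grasp; the last joint's range is limited). The gripper opens to 85 mm and grips with 20 to 120 N. Pads are 22 mm wide; open, the fingers measure 114 mm over their backs; the gripper's body (76 mm by 85 mm) begins 54 mm behind the grasp point. The pads swing forward as they close: fully open they stand 13 mm farther back than shut.
Start: joints at [1.144, 0.332, -0.065, 1.46, 0.022, 1.35, -0.088], TCP at [0.246, -0.575, 0.231] pointing down, gripper open.
Joint ranges: [-2.6, 2.6], [-0.5, 2.12], [-1.47, 1.34], [0.16, 2.42], [-1.27, 4.41], [0.06, 2.06], [-2.6, 2.6]. Speed limits (rad/s): [2.22, 2.22, 2.79, 2.79, 3.14, 3.14, 3.14].

## Interface

Orientations are given as a unit quaternion [x, y, z, w].
In Python, from station import r gives the robot as it stands.
- The arm moves only by the tool servo_tool, never from a script. Its argument "moves" is a list that holds one entry, the list of rows, each a list of 5 numbers: the shift along the tool's x, y, z in units of 25 mm (1.0 is 25 mm), then the turn about the tool's z in units of 5 degrees (1.0 is 5 degrees), then the closure, from 0 (fully open) to 1 (shut). In form: [[[dx, dy, dz, turn, jaw], ...]]. A call has 1 to 20 rows; each row shifts and turns the commanded pose from where the row before left it, along the tool's axes as they then stand; what a row does not reach is not made up. A row lasts 1/12 s, in which the tool goes at most 41.7 mm and 7.16 degrees, less where a joint would pass 70% of its speed; a pose out of reach is approached as far as the arm can. A call is refused whole if a number of a shift passes 1 or a number of a turn 1, either way. A call with a gripper value outside its range is refused whole. The fingers move at their own pace and stop on an object; "force" is the grip in N (left out, the last holds). Time passes only in rows, so rows that do not move let the fingers close. It gives the time, the measured TCP pose, the force, the opening and the grip force at its end, in the units of the state.
- r.observe(): the state, without advancing time (a new reading comes with each control period).
- r.snapshot(name): name is "side" or "top" or "wrist"; returns a dict with "pixels" (420x560x3 uint8, red, green, blue), "z_map" (420x560 float32, m along the optical axis (not along the pixel's ray), 0 where there is no reading), "mtx" (3x3 intrinsics, pixels), "dist_coeffs" ([k1, k2, p1, p2, k3] as OpenCV has them; the pictures are not rectified), "rvec" (rotation vector, rad) and "tvec" (3), from world to camera coordinates, as OpenCV has them; the wrist camera has in their place "tool_from_camera" (4x4, takes a point from camera to tool coordinates, whose origin is the TCP and whose axes are the flange's). Camera axes: x right, y down, z forward; pixel columns grow to the right and rows downward; lengths in m; the calibration is good to about 2 mm. A picture is of the moment at which its call begins: read the wrist's pose just before it.
- r.job_done(): hands the job in; it is judged then, once.
The state is a dict: "t": time; "joints": joint angles; "qvel": joint speeds; "effort": joint torques, N m; "eef_pos": TCP position; "tcp_rot": TCP orientation; "contact_force": force on the tool from outside, world axes, zero at the start; "moment": the same for the moment, N m; "gripper_width": finger opening in m; "grip_force": force on a finger pad.
Only numpy, scipy, OpenCV 4.12 (cv2) and the standard library are available. Lean on these libraries where they do the work, as an engineer would, in place of code of your own. Each camera call takes 0.05 s, during which the arm holds its last target. There are 200 camera calls.

## Working session

There is one attempt and no reset: what is moved stays moved. The work goes in short steps, Python scripts to look and compute and a tool call to move; the robot and the scene stay as the last step left them, time stands still between calls to the robot, and variables do not carry over. Pictures are saved under pics/ and viewed, at most 10 in all, crops included, and the job is handed in when it is done.

Besides the shell and the picture viewer there is one more tool, called after "Request:" in YAML: its name, and indented under it one key for each argument. servo_tool: Moves the arm, as the interface text tells. Its arguments: {"type":"object","properties":{"moves":{"type":"array"},"force":{"type":"number"}},"required":["moves"]}

```bash
mkdir -p pics; cat > h.py <<'E'
import numpy as np, cv2
from station import r
from scipy.spatial.transform import Rotation as R
def cloud(s, T=None):
    z=s["z_map"]; h,w=z.shape
    u,v=np.meshgrid(np.arange(w),np.arange(h))
    p=cv2.undistortPoints(np.stack([u,v],-1).reshape(-1,1,2).astype(np.float64),s["mtx"],s["dist_coeffs"]).reshape(h,w,2)
    P=np.dstack([p*z[...,None],z])
    if T is None:
        Rm=cv2.Rodrigues(np.array(s["rvec"],float))[0]; P=(P-np.array(s["tvec"]).reshape(3))@Rm
    else: P=P@T[:3,:3].T+T[:3,3]
    P[z==0]=np.nan
    return P
E
python3 - <<'E'
from h import *
print(r.observe(), r.pinch_z)
for n in("top","side"):
    s=r.snapshot(n); cv2.imwrite(f"pics/{n}0.png",s["pixels"][...,::-1]); np.savez(f"{n}0.npz",pix=s["pixels"],P=cloud(s))
E
```

```text
{'t': 0.0, 'joints': array([ 1.14441112,  0.33288907, -0.06468321,  1.46097277,  0.02161905,
        1.34989986, -0.0885015 ]), 'qvel': array([ 9.25114008e-04, -4.48994278e-04,  5.37008311e-04,  5.61831125e-04,
       -2.60764421e-04,  7.07152216e-04,  8.33945870e-06]), 'effort': array([ 1.52916014e-03, -6.25459743e+01,  4.99206595e-02, -3.91602159e+01,
        1.63103419e-02,  1.00541959e-02, -7.89782098e-05]), 'eef_pos': array([ 0.24538967, -0.57438835,  0.23049014]), 'tcp_rot': array([ 9.79687705e-01,  2.00527948e-01, -1.93094007e-04, -7.10774651e-04]), 'contact_force': array([ 0.82770366,  0.03860361, -0.40679988]), 'moment': array([ 0.02140281, -0.05118563,  0.03235216]), 'grip_force': 0.0, 'gripper_width': 0.08535432610712376} -0.0187
```

View pics/top0.png

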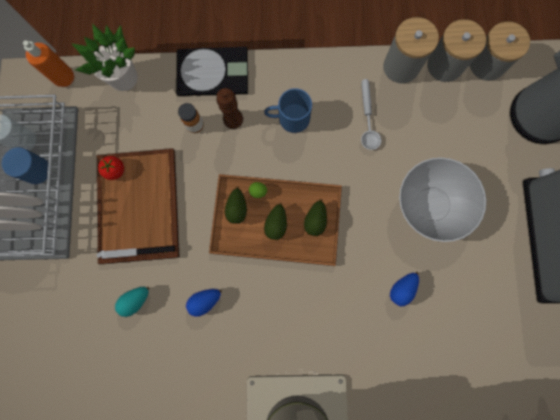

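View pics/side0.png

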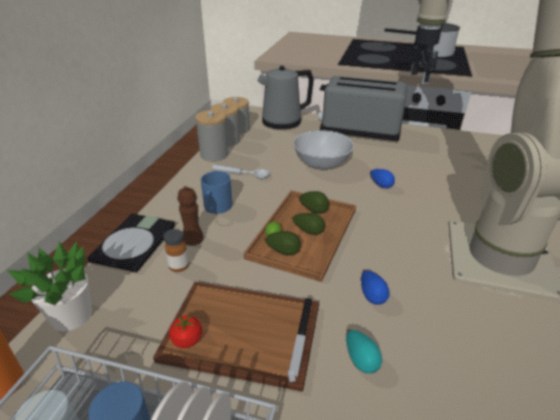

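The top view shows the tray at about (276,220) with dark avocados at (235,207), (276,222) and (316,217), narrow ends pointing away, and the lime at (258,189). The board is at (137,205), the knife at (138,252), the tomato at (111,167) and the bowl at (442,201). The blue and turquoise look-alikes lie nearer the robot. The side view agrees.

```bash
python3 - <<'E'
from h import *
for n in("top","side"):
    d=np.load(n+"0.npz"); pix,P=d["pix"],d["P"]
    if n=="top":
        for nm,(u,v) in dict(trayfloor=(256,225),trayfl2=(296,225),board=(137,215),worktop=(200,330),bowl=(438,205),tom=(111,165),knife=(138,252),lime=(258,188)).items(): print(nm,P[v,u].round(4))
        for nm,(u0,u1,v0,v1) in dict(bowl=(395,490,155,245)).items():
            q=P[v0:v1,u0:u1].reshape(-1,3); q=q[(q[:,2]>.066)&(q[:,2]<.085)]; print(nm,q.min(0),q.max(0),len(q))
            print(cv2.minEnclosingCircle(q[:,:2].astype(np.float32)))
        q=P[145:265,90:185].reshape(-1,3); q=q[(q[:,2]>.012)&(q[:,2]<.024)]; print("board",cv2.minAreaRect(q[:,:2].astype(np.float32)))
        q=P[170:270,205:345].reshape(-1,3); q=q[(q[:,2]>.014)&(q[:,2]<.03)]; print("tray",cv2.minAreaRect(q[:,:2].astype(np.float32)))
    hsv=cv2.cvtColor(pix,cv2.COLOR_RGB2HSV)
    m=(P[...,2]>.026)&(P[...,2]<.09)&(P[...,0]>.35)&(P[...,0]<.65)&(abs(P[...,1]-.05)<.19)&(hsv[...,0]<75)&(hsv[...,2]<110)&(hsv[...,0]>20)
    k,lab,st,c=cv2.connectedComponentsWithStats(m.astype(np.uint8))
    for i in range(1,k):
        if st[i,4]<60: continue
        q=P[lab==i]; q2=cv2.minAreaRect(q[:,:2].astype(np.float32))
        top=np.sort(q[:,2])[-8:]; h=q[q[:,2]>np.percentile(q[:,2],95)]
        _,_,vt=np.linalg.svd(q[:,:2]-q[:,:2].mean(0)); 
        print(n,c[i].round(),st[i,4],"mean",q.mean(0).round(4),"rect",np.round(q2[0],4),np.round(q2[1],4),round(q2[2],1),"ax",vt[0].round(3),"ztop",top.round(4)[[0,4,7]],"hi",h.mean(0).round(4))
E
```

```text
trayfloor [0.4724 0.0891 0.0058]
trayfl2 [ 0.4702 -0.0102  0.0038]
board [0.5033 0.384  0.0183]
worktop [ 0.2217  0.2285 -0.0026]
bowl [ 0.5113 -0.3635  0.0033]
tom [0.6211 0.4363 0.0619]
knife [0.4108 0.3751 0.0275]
lime [0.5575 0.0801 0.0459]
bowl [ 0.41595795 -0.44811774  0.06601005] [ 0.61409387 -0.24929717  0.0784343 ] 797
((0.5155184268951416, -0.3487340211868286), 0.10054109245538712)
board ((0.530620276927948, 0.38802799582481384), (0.28089088201522827, 0.20211178064346313), 3.3313913345336914)
tray ((0.486080527305603, 0.040267214179039), (0.3101792633533478, 0.20071053504943848), 83.06906127929688)
top [259. 190.] 161 mean [0.5549 0.0787 0.0375] rect [0.5569 0.0825] [0.0422 0.0373] 88.4 ax [ 0.325 -0.946] ztop [0.0452 0.0463 0.0482] hi [0.5573 0.0758 0.0462]
top [235. 207.] 573 mean [0.5107 0.1338 0.0566] rect [0.518  0.1347] [0.0501 0.0849] 88.7 ax [-0.998  0.061] ztop [0.0677 0.069  0.0703] hi [0.5062 0.1367 0.0676]
top [316. 219.] 599 mean [ 0.4759 -0.0557  0.0587] rect [ 0.4813 -0.0551] [0.0525 0.0825] 88.3 ax [-0.962  0.274] ztop [0.0721 0.0723 0.0738] hi [ 0.4719 -0.0557  0.0712]
top [276. 223.] 594 mean [0.4703 0.039  0.0535] rect [0.4763 0.0379] [0.0512 0.086 ] 77.4 ax [-0.978  0.208] ztop [0.0645 0.0653 0.0661] hi [0.4641 0.0402 0.0639]
side [315. 201.] 471 mean [ 0.477  -0.0429  0.0508] rect [ 0.4842 -0.049 ] [0.0403 0.0866] 83.4 ax [-0.977  0.215] ztop [0.0708 0.0711 0.0719] hi [ 0.4716 -0.0527  0.0703]
side [309. 222.] 500 mean [0.4704 0.0529 0.0476] rect [0.4783 0.0457] [0.0425 0.0868] 76.9 ax [-0.978  0.21 ] ztop [0.0637 0.0641 0.065 ] hi [0.4671 0.0427 0.0632]
side [283. 241.] 635 mean [0.5129 0.1467 0.0492] rect [0.5299 0.125 ] [0.0665 0.1152] 47.2 ax [-0.922  0.388] ztop [0.0675 0.0678 0.0692] hi [0.5061 0.1379 0.067 ]
```

Request:
servo_tool:
  moves:
    - [[0.8, -0.9, 0, 0, 1], [0.8, -0.9, 0, 1, 1], [0.7, -1, 0, 1, 1], [0.7, -1, 0, 1, 1], [0.6, -1, 0, 1, 1], [0.5, -1, 0, 1, 1], [0.5, -1, 0, 1, 1], [0.3, -1, 0, 1, 1], [0.3, -1, 0, 0, 1], [0.3, -1, 0, 0, 1], [0.3, -1, 0, 0, 1], [0.3, -1, 0, 0, 1], [0, -1, 0, 0, 1], [0, -1, 0, 0, 1], [0, -0.5, 0, 0, 1], [0, 0, 0, 0, 1]]

```text
t: 1.43
eef_pos: [0.3945, -0.2038, 0.2314]
tcp_rot: [0.995, -0.101, 0.0, -0.0]
contact_force: [0.4, 0.6, 0.2]
gripper_width: 0.0002
grip_force: 0.0
```

```bash
cat >> h.py <<'E'
def pose():
    o=r.observe(); M=R.from_quat(o["tcp_rot"]).as_matrix(); return o,M
def go(x,y,z):
    "shift in tool units from the measured pose to a world point"
    o,M=pose(); return ((M.T@(np.array([x,y,z])-o["eef_pos"]))/.025).round(3)
def st():
    o,M=pose(); print("t",round(o["t"],2),"p",o["eef_pos"].round(4),"head",np.degrees(np.arctan2(M[1,0],M[0,0])).round(2),"tilt",M[:2,2].round(4),"F",o["contact_force"].round(2),"w",round(o["gripper_width"],4),"g",round(o["grip_force"],1))
def wrist(name=None):
    o,M=pose(); s=r.snapshot("wrist")
    P=cloud(s,np.array(s["tool_from_camera"])); P=P@M.T+o["eef_pos"]
    if name: cv2.imwrite(f"pics/{name}.png",s["pixels"][...,::-1])
    return s["pixels"],P
E
python3 - <<'E'
from h import *
st(); print(go(.4725,-.054,.15))
E
```

```text
t 1.43 p [ 0.3945 -0.2038  0.2314] head -11.64 tilt [0.0001 0.    ] F [0.42 0.6  0.19] w 0.0002 g 0.0
[ 1.847 -6.497  3.255]
```

Request:
servo_tool:
  moves:
    - [[0.3, -1, 0.1, 0, 1], [0.3, -1, 0.1, 0, 1], [0.3, -1, 0.1, 0, 1], [0.3, -1, 0.1, 0, 1], [0.3, -1, 0.1, 0, 1], [0.3, -1, 0.1, 0, 1], [0, -0.5, 0.1, 0, 1], [0, 0, 0, 0, 1], [0, 0, 0, 0, 1]]

```text
t: 2.18
eef_pos: [0.4712, -0.0574, 0.2135]
tcp_rot: [0.995, -0.103, -0.0, 0.0]
contact_force: [0.2, -1.0, -0.2]
gripper_width: 0.0001
grip_force: 0.0
```

```bash
cat > look.py <<'E'
from h import *
import sys
st(); pix,P=wrist(sys.argv[1]); np.savez(sys.argv[1]+".npz",pix=pix,P=P)
hsv=cv2.cvtColor(pix,cv2.COLOR_RGB2HSV)
m=(P[...,2]>.03)&(P[...,2]<.09)&(P[...,0]>.35)&(P[...,0]<.65)&(P[...,1]>-.13)&(P[...,1]<.23)&(hsv[...,0]<80)&(hsv[...,0]>20)
k,lab,s,c=cv2.connectedComponentsWithStats(m.astype(np.uint8))
for i in range(1,k):
    if s[i,4]<500: continue
    q=P[lab==i]; rc=cv2.minAreaRect(q[:,:2].astype(np.float32)); zp=np.percentile(q[:,2],[95,99,99.8])
    h=q[q[:,2]>np.percentile(q[:,2],97)]
    # quadric fit near top
    t=q[np.hypot(*(q[:,:2]-h[:,:2].mean(0)).T)<.012]; 
    x,y=(t[:,:2]-h[:,:2].mean(0)).T; A=np.c_[x*x,y*y,x*y,x,y,np.ones_like(x)]; f=np.linalg.lstsq(A,t[:,2],rcond=None)[0]
    xy=-np.linalg.solve([[2*f[0],f[2]],[f[2],2*f[1]]],f[3:5]); zt=f[5]+.5*f[3:5]@xy
    print(c[i].round(),s[i,4],"rect",np.round(rc[0],4),np.round(rc[1],4),round(rc[2],1),"z",zp.round(4),"hi",h.mean(0).round(4),"fit top",(xy+h[:,:2].mean(0)).round(4),zt.round(4))
E
python3 look.py w1
```

```text
t 2.18 p [ 0.4712 -0.0574  0.2135] head -11.86 tilt [-0.0007 -0.0002] F [ 0.16 -1.03 -0.23] w 0.0001 g 0.0
[105. 114.] 1832 rect [0.5559 0.0788] [0.0408 0.0388] 82.3 z [0.046  0.047  0.0475] hi [0.5561 0.0806 0.0468] fit top [0.5565 0.0819] 0.0464
[282. 167.] 4865 rect [ 0.4826 -0.0622] [0.0539 0.0836] 61.3 z [0.0702 0.0714 0.072 ] hi [ 0.4707 -0.0572  0.0712] fit top [ 0.4705 -0.0571] 0.0712
[ 61. 176.] 5040 rect [0.518  0.1303] [0.0477 0.0862] 87.3 z [0.0665 0.0678 0.0683] hi [0.5051 0.1347 0.0676] fit top [0.5053 0.1357] 0.0676
[177. 197.] 4583 rect [0.4756 0.0356] [0.0504 0.0867] 83.6 z [0.0626 0.0636 0.0642] hi [0.4649 0.0387 0.0635] fit top [0.4645 0.0395] 0.0634
```

View pics/w1.png

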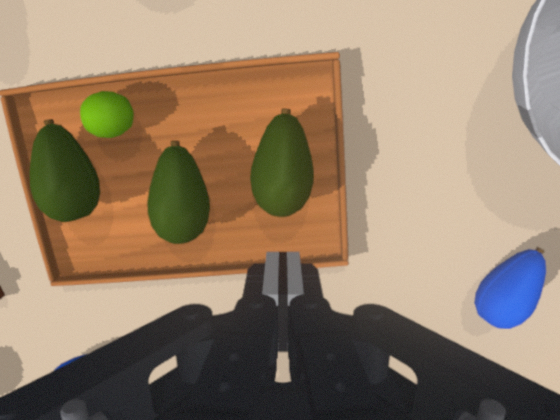

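The wrist view shows the three avocados upright in the image at (282,167), (177,197) and (61,176). The lime is at (105,114), clear of them. The tops read z = 0.0712, 0.0635 and 0.0676, in agreement with the other cameras, so I'll descend on the right one first.

Request:
servo_tool:
  moves:
    - [[0, 0, 0.9, 0, 1], [0, 0, 1, 0, 1], [0, 0, 1, 0, 1], [0, 0, 1, 0, 1], [0, 0, 1, 0, 1], [0, 0, 0.5, 0, 1], [0, 0, 0.1, 0, 1], [0, 0, 0, 0, 1], [0, 0, 0, 0, 1]]

```text
t: 2.98
eef_pos: [0.4718, -0.0574, 0.0772]
tcp_rot: [0.995, -0.104, 0.001, 0.0]
contact_force: [0.8, 0.7, -0.1]
gripper_width: -0.0
grip_force: 0.0
```

```bash
cat > feel.py <<'E'
from h import *
import sys
F=[];Z=[]
for i in range(int(sys.argv[1])):
    r.snapshot("top"); o=r.observe(); F.append(o["contact_force"]); Z.append(o["eef_pos"])
F=np.array(F); print("t",round(o["t"],2),"F",F.mean(0).round(2),"sd",F.std(0).round(2),"p",np.mean(Z,0).round(5), "sdz",np.std(Z,0)[2].round(5))
E
python3 feel.py 6
```

```text
t 3.28 F [ 0.05 -0.23 -0.42] sd [0.48 0.34 0.51] p [ 0.47194 -0.05689  0.07731] sdz 0.00022
```

Request:
servo_tool:
  moves:
    - [[0, 0, 0.1, 0, 1], [0, 0, 0.08, 0, 1], [0, 0, 0.06, 0, 1], [0, 0, 0.06, 0, 1], [0, 0, 0.04, 0, 1], [0, 0, 0, 0, 1]]

```text
t: 3.78
eef_pos: [0.4714, -0.0565, 0.0677]
tcp_rot: [0.995, -0.103, 0.0, 0.0]
contact_force: [-0.1, -0.6, 1.9]
gripper_width: -0.0002
grip_force: 1.0
```

```bash
python3 feel.py 6
```

```text
t 4.08 F [-0.46 -0.42  1.76] sd [0.44 0.53 0.41] p [ 0.47137 -0.05648  0.06788] sdz 4e-05
```

Request:
servo_tool:
  moves:
    - [[0, 0, 0.04, 0, 1], [0, 0, 0.02, 0, 1], [0, 0, 0, 0, 1]]

```text
t: 4.33
eef_pos: [0.4713, -0.0565, 0.0663]
tcp_rot: [0.995, -0.103, 0.0, 0.0]
contact_force: [-0.2, -0.2, 3.2]
gripper_width: -0.0
grip_force: 1.3
```

```bash
python3 feel.py 7
```

```text
t 4.68 F [ 0.24 -0.44  2.7 ] sd [0.43 0.58 0.73] p [ 0.47134 -0.05648  0.06635] sdz 2e-05
```

Request:
servo_tool:
  moves:
    - [[0, 0, 0, 0, 1], [0, 0, 0, 0, 1], [0, 0, 0, 0, 1], [0, 0, -0.2, 0, 1], [0, 0, -0.6, 0, 1], [0, 0, -0.7, 0, 1], [-0.25, -0.9, 0, 0, 1], [-0.3, -1, 0, 0, 1], [-0.3, -1, 0, 0, 1], [-0.2, -0.78, 0, 0, 1], [0, 0, 0.6, 0, 1], [0, 0, 0.6, 0, 1], [0, 0, 0, 0, 1], [0, 0, 0, 0, 1]]

```text
t: 5.85
eef_pos: [0.4638, 0.0389, 0.0735]
tcp_rot: [0.995, -0.103, -0.001, 0.0]
contact_force: [0.3, 0.3, -0.2]
gripper_width: -0.0004
grip_force: 0.0
```

```bash
python3 feel.py 7
```

```text
t 6.2 F [ 0.35 -0.06  0.24] sd [0.38 0.35 0.36] p [0.46485 0.03881 0.07446] sdz 0.00016
```

Request:
servo_tool:
  moves:
    - [[0, 0, 0.16, 0, 1], [0, 0, 0.12, 0, 1], [0, 0, 0.08, 0, 1], [0, 0, 0.08, 0, 1], [0, 0, 0.06, 0, 1], [0, 0, 0, 0, 1], [0, 0, 0, 0, 1]]

```text
t: 6.78
eef_pos: [0.4645, 0.039, 0.0614]
tcp_rot: [0.995, -0.103, -0.0, 0.0]
contact_force: [-1.6, 0.3, 3.5]
gripper_width: -0.0003
grip_force: 1.5
```

```bash
python3 feel.py 6
```

```text
t 7.08 F [-1.56 -0.26  2.8 ] sd [0.6  0.36 0.67] p [0.46454 0.03897 0.06141] sdz 2e-05
```

Request:
servo_tool:
  moves:
    - [[0, 0, 0.06, 0, 1], [0, 0, 0.05, 0, 1], [0, 0, 0, 0, 1]]

```text
t: 7.33
eef_pos: [0.4646, 0.039, 0.0585]
tcp_rot: [0.995, -0.103, 0.0, 0.0]
contact_force: [-2.1, -0.7, 7.0]
gripper_width: -0.0001
grip_force: 3.3
```

```bash
python3 feel.py 6
```

```text
t 7.63 F [-2.08 -0.2   6.24] sd [0.62 0.4  0.41] p [0.46464 0.03899 0.05868] sdz 3e-05
```

Request:
servo_tool:
  moves:
    - [[0, 0, 0, 0, 1], [0, 0, 0, 0, 1], [0, 0, 0, 0, 1], [0, 0, -0.2, 0, 1], [0, 0, -0.7, 0, 1], [0, 0, -0.8, 0, 1], [0.2, -0.9, 0, 0, 1], [0.2, -1, 0, 0, 1], [0.2, -1, 0, 0, 1], [0.2, -1, 0, 0, 1], [0, -0.2, 0.3, 0, 1], [0, 0, 0.5, 0, 1], [0, 0, 0.2, 0, 1], [0, 0, 0, 0, 1], [0, 0, 0, 0, 1]]

```text
t: 8.88
eef_pos: [0.5046, 0.1338, 0.0754]
tcp_rot: [0.995, -0.104, -0.001, 0.001]
contact_force: [-0.0, -0.7, 0.9]
gripper_width: -0.0
grip_force: 0.0
```

```bash
python3 feel.py 5
```

```text
t 9.13 F [ 0.21 -0.17  0.67] sd [0.12 0.38 0.61] p [0.50533 0.13442 0.07635] sdz 0.00022
```

Target about .0652 first: 11 mm down.

Request:
servo_tool:
  moves:
    - [[0, 0, 0.14, 0, 1], [0, 0, 0.12, 0, 1], [0, 0, 0.08, 0, 1], [0, 0, 0.06, 0, 1], [0, 0, 0.04, 0, 1], [0, 0, 0, 0, 1]]

```text
t: 9.63
eef_pos: [0.5054, 0.1353, 0.0653]
tcp_rot: [0.995, -0.103, 0.0, 0.0]
contact_force: [-1.8, -0.8, 6.6]
gripper_width: 0.0
grip_force: 3.6
```

```bash
python3 feel.py 5
```

```text
t 9.88 F [-1.68 -0.78  6.66] sd [0.43 0.48 0.49] p [0.50543 0.13526 0.06547] sdz 3e-05
```

Request:
servo_tool:
  moves:
    - [[0, 0, 0.06, 0, 1], [0, 0, 0.05, 0, 1], [0, 0, 0, 0, 1]]

```text
t: 10.13
eef_pos: [0.5056, 0.1354, 0.0631]
tcp_rot: [0.995, -0.103, 0.001, 0.0]
contact_force: [-3.8, -1.8, 13.0]
gripper_width: 0.0001
grip_force: 6.7
```

```bash
python3 feel.py 6
```

```text
t 10.43 F [-3.69 -1.35 12.92] sd [0.52 0.73 0.27] p [0.50571 0.1354  0.06332] sdz 3e-05
```

Request:
servo_tool:
  moves:
    - [[0, 0, 0.03, 0, 1], [0, 0, 0, 0, 1], [0, 0, 0, 0, 1], [0, 0, 0, 0, 1], [0, 0, 0, 0, 1], [0, 0, 0, 0, 1], [0, 0, 0, 0, 1], [0, 0, 0, 0, 1], [0, 0, -0.2, 0, 1], [0, 0, -0.8, 0, 1], [0, 0, -1, 0, 1], [0, 0, -1, 0, 1], [-0.2, 0.9, -1, 0, 0], [-0.2, 1, -0.5, 0, 0], [-0.2, 1, 0, 0, 0], [-0.2, 1, 0, 0, 0], [0, 0.2, 0, 0, 0], [0, 0, 0, 0, 0], [0, 0, 0, 0, 0]]

```text
t: 12.02
eef_pos: [0.4646, 0.0394, 0.1741]
tcp_rot: [0.995, -0.103, 0.0, -0.0]
contact_force: [0.2, 0.3, 0.5]
gripper_width: 0.0831
grip_force: 0.0
```

```bash
python3 look.py w2; python3 - <<'E'
from h import *
d=np.load("w2.npz")
pix,P=d["pix"],d["P"]
hsv=cv2.cvtColor(pix,cv2.COLOR_RGB2HSV)
for nm,c in (("ripe",(.4645,.039)),("over",(.471,-.057))):
    # width profile: slice along axis by angle minimising asymmetry about the axis
    m=(P[...,2]>.028)&(hsv[...,0]<80)&(hsv[...,0]>20)&(np.hypot(P[...,0]-c[0]-.01,P[...,1]-c[1])<.062)
    q=P[m][:,:2].astype(np.float32)
    # axis by midpoints of slices across the length
    a=np.radians(-11.)
    for _ in range(5):
        ax=np.array([np.cos(a),np.sin(a)]); n=np.array([-ax[1],ax[0]]); s=(q-c)@ax; t=(q-c)@n
        S=np.arange(-.025,.046,.005); mid=np.array([(np.percentile(t[abs(s-k)<.003],2)+np.percentile(t[abs(s-k)<.003],98))/2 for k in S])
        b=np.polyfit(S,mid,1); a+=np.arctan(b[0])
    w=[np.ptp(t[abs(s-k)<.003]) for k in S]
    print(nm,"head",np.degrees(a).round(1),"len",s.min().round(4),s.max().round(4),"offset",b[1].round(4),"belly line pt",(np.array(c)+n*b[1]).round(4),"w",np.round(w,3))
E
```

```text
t 12.02 p [0.4646 0.0394 0.1741] head -11.88 tilt [0.0003 0.0001] F [0.21 0.33 0.49] w 0.0831 g 0.0
[200.  79.] 2600 rect [0.5563 0.0807] [0.0383 0.0434] 5.0 z [0.046  0.0467 0.0473] hi [0.5566 0.0821 0.0467] fit top [0.5563 0.0817] 0.0462
[407. 144.] 6829 rect [ 0.4838 -0.0554] [0.0515 0.0842] 85.5 z [0.0701 0.0712 0.0719] hi [ 0.4713 -0.0564  0.0711] fit top [ 0.471  -0.0572] 0.0711
[145. 152.] 6708 rect [0.5178 0.1325] [0.0508 0.0857] 88.4 z [0.0666 0.0677 0.0682] hi [0.5058 0.1348 0.0676] fit top [0.5054 0.1355] 0.0675
[282. 177.] 6141 rect [0.4765 0.0373] [0.0527 0.0844] 78.0 z [0.0627 0.0638 0.0643] hi [0.4643 0.0397 0.0637] fit top [0.464  0.0397] 0.0635
ripe head -32.1 len -0.0306 0.0539 offset 0.0044 belly line pt [0.4662 0.043 ] w [0.073 0.081 0.078 0.068 0.107 0.117 0.11  0.1   0.087 0.084 0.083 0.042
 0.038 0.035 0.029]
over head -28.0 len -0.0455 0.0543 offset 0.0079 belly line pt [ 0.4747 -0.05  ] w [0.069 0.045 0.044 0.046 0.051 0.052 0.052 0.049 0.047 0.043 0.042 0.037
 0.034 0.03  0.026]
```

View pics/w2.png

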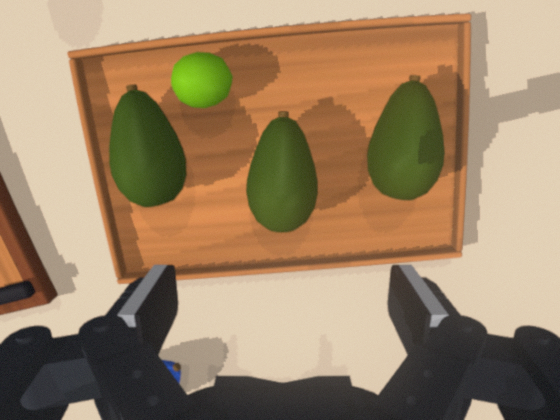

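The wrist view shows the ripe avocado at (282,177) upright in the image, centred between the open fingers, with both neighbours clear. Descending and gripping.

Request:
servo_tool:
  moves:
    - [[0, 0, 0.8, 0, 0], [0, 0, 1, 0, 0], [0, 0, 1, 0, 0], [0, 0, 1, 0, 0], [0, 0, 1, 0, 0], [0, 0, 0.9, 0, 0], [0, 0, 0.5, 0, 0], [0, 0, 0.3, 0, 0], [0, 0, 0, 0, 0], [0, 0, 0, 0, 0], [0, 0, 0, 0, 0]]
  force: 25

```text
t: 12.98
eef_pos: [0.4653, 0.0395, 0.0124]
tcp_rot: [0.995, -0.103, 0.001, -0.0]
contact_force: [-0.2, -0.1, -0.4]
gripper_width: 0.0854
grip_force: 0.0
```

Request:
servo_tool:
  moves:
    - [[0, 0, 0, 0, 0.2], [0, 0, 0, 0, 0.3], [0, 0, 0, 0, 0.5], [0, 0, 0, 0, 0.7], [0, 0, 0, 0, 1], [0, 0, 0, 0, 1], [0, 0, 0, 0, 1], [0, 0, 0, 0, 1]]
  force: 25

```text
t: 13.65
eef_pos: [0.4651, 0.0389, 0.0123]
tcp_rot: [0.995, -0.103, 0.001, 0.0]
contact_force: [-1.4, -0.1, 7.3]
gripper_width: 0.0561
grip_force: 26.1
```

Request:
servo_tool:
  moves:
    - [[0, 0, -0.3, 0, 1], [0, 0, -0.7, 0, 1], [0, 0, -1, 0, 1], [0, 0, -1, 0, 1], [0, 0, -1, 0, 1], [0, 0, 0, 0, 1], [0, 0, 0, 0, 1]]

```text
t: 14.23
eef_pos: [0.4652, 0.0389, 0.1129]
tcp_rot: [0.995, -0.103, 0.001, 0.0]
contact_force: [-0.0, -0.7, -2.6]
gripper_width: 0.0563
grip_force: 28.1
```

Request:
servo_tool:
  moves:
    - [[0, -0.5, 0, 0, 1], [0, -0.8, 0, 0, 1], [0, -1, 0, 0, 1], [0, -1, 0, 0, 1], [0, -1, 0, 0, 1], [0, -1, 0, 0, 1], [0, -1, 0, 0, 1], [0, -1, 0, 0, 1], [0, -1, 0, 0, 1], [-0.2, -1, 0, 0, 1], [-0.2, -1, 0, 0, 1], [-0.2, -1, 0, 0, 1], [0, -1, 0, 0, 1], [0, -0.8, 0, 0, 1], [0, -0.6, 0, 0, 1], [0, -0.3, 0, 0, 1], [0, 0, 0, 0, 1], [0, 0, 0, 0, 1]]

```text
t: 15.73
eef_pos: [0.5209, 0.3843, 0.11]
tcp_rot: [0.995, -0.103, -0.001, 0.001]
contact_force: [-1.1, 0.2, -1.9]
gripper_width: 0.0563
grip_force: 28.1
```

```bash
python3 - <<'E'
from h import *
st(); print(go(.522,.390,.0243)); pix,P=wrist("w3"); st()
E
```

```text
t 15.73 p [0.5209 0.3843 0.11  ] head -11.8 tilt [-0.0018 -0.0019] F [-1.11  0.17 -1.92] w 0.0563 g 28.1
[ 2.000e-03 -2.420e-01  3.426e+00]
t 15.78 p [0.5214 0.3836 0.1103] head -11.88 tilt [-0.0014 -0.0017] F [ 0.19 -0.04 -2.36] w 0.0561 g 28.1
```

View pics/w3.png

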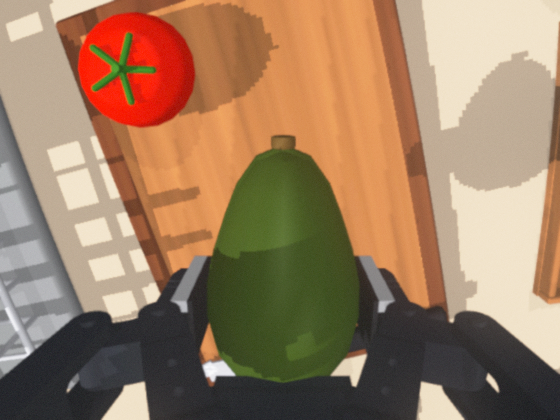

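The avocado hangs straight in the grip at (283,270), over the clear board, with the tomato away at (137,70). Lowering.

Request:
servo_tool:
  moves:
    - [[0, -0.2, 0.5, 0, 1], [0, 0, 0.8, 0, 1], [0, 0, 0.8, 0, 1], [0, 0, 0.6, 0, 1], [0, 0, 0.3, 0, 1], [0, 0, 0.2, 0, 1], [0, 0, 0, 0, 1], [0, 0, 0, 0, 1]]

```text
t: 16.45
eef_pos: [0.5232, 0.3895, 0.032]
tcp_rot: [0.995, -0.104, 0.0, -0.0]
contact_force: [0.8, -0.3, -1.2]
gripper_width: 0.0565
grip_force: 28.0
```

```bash
python3 feel.py 3
```

```text
t 16.6 F [-0.26  0.46 -1.83] sd [0.31 0.59 0.41] p [0.52342 0.38981 0.03257] sdz 7e-05
```

Request:
servo_tool:
  moves:
    - [[0, 0, 0.1, 0, 1], [0, 0, 0.1, 0, 1], [0, 0, 0.06, 0, 1], [0, 0, 0.03, 0, 1], [0, 0, 0, 0, 1], [0, 0, 0, 0, 1]]

```text
t: 17.1
eef_pos: [0.5228, 0.3895, 0.0245]
tcp_rot: [0.995, -0.103, 0.0, 0.0]
contact_force: [-1.3, -0.8, 1.1]
gripper_width: 0.0562
grip_force: 28.4
```

```bash
python3 feel.py 3
```

```text
t 17.25 F [-1.53 -1.07  2.07] sd [0.19 0.33 0.3 ] p [0.52284 0.38949 0.02443] sdz 1e-05
```

Request:
servo_tool:
  moves:
    - [[0, 0, 0, 0, 0.3], [0, 0, 0, 0, 0.2], [0, 0, 0, 0, 0.1], [0, 0, 0, 0, 0], [0, 0, 0, 0, 0], [0, 0, 0, 0, 0], [0, 0, -0.3, 0, 0], [0, 0, -0.7, 0, 0], [0, 0, -1, 0, 0], [0, 0, -1, 0, 0], [0, 0, -1, 0, 0], [0, 0, -1, 0, 0], [0, 0.5, -0.6, 0, 0], [0, 1, 0, 0, 0], [0, 1, 0, 0, 0], [0, 1, 0, 0, 0], [0, 1, 0, 0, 0], [0, 1, 0, 0, 0], [0, 1, 0, 0, 0], [0, 1, 0, 0, 0]]

```text
t: 18.92
eef_pos: [0.4839, 0.2049, 0.165]
tcp_rot: [0.995, -0.103, 0.0, -0.0]
contact_force: [-1.3, -0.5, 0.5]
gripper_width: 0.0855
grip_force: 0.0
```

```bash
python3 - <<'E'
from h import *
st(); print(go(.4712,-.0565,.17))
E
```

```text
t 18.92 p [0.4839 0.2049 0.165 ] head -11.86 tilt [0.0008 0.0003] F [-1.34 -0.48  0.45] w 0.0855 g 0.0
[ 1.65  10.338 -0.203]
```

Request:
servo_tool:
  moves:
    - [[0.1, 0.6, 0, 0, 0], [0.2, 1, 0, 0, 0], [0.2, 1, 0, 0, 0], [0.2, 1, 0, 0, 0], [0.2, 1, 0, 0, 0], [0.2, 1, 0, 0, 0], [0.2, 1, 0, 0, 0], [0.2, 1, 0, 0, 0], [0.15, 1, 0, 0, 0], [0, 1, 0, 0, 0], [0, 0.7, 0, 0, 0], [0, 0, 0, 0, 0], [0, 0, 0, 0, 0]]

```text
t: 20.0
eef_pos: [0.4717, -0.0551, 0.1649]
tcp_rot: [0.995, -0.104, 0.0, -0.0]
contact_force: [-0.2, 1.0, -0.1]
gripper_width: 0.0857
grip_force: 0.0
```

```bash
python3 look.py w4; python3 - <<'E'
from h import *
d=np.load("w4.npz"); P=d["P"]; hsv=cv2.cvtColor(d["pix"],cv2.COLOR_RGB2HSV)
m=(P[...,2]>.035)&(hsv[...,0]<80)&(hsv[...,0]>20)&(abs(P[...,1]+.0565)<.042)&(abs(P[...,0]-.48)<.065)
q=P[m][:,:2]; c0=np.array([.4712,-.0565]); a=np.radians(-13.)
for _ in range(6):
    ax=np.array([np.cos(a),np.sin(a)]); n=np.array([-ax[1],ax[0]]); s=(q-c0)@ax; t=(q-c0)@n
    S=np.arange(-.02,.036,.005); mid=[np.percentile(t[abs(s-k)<.003],[3,97]).mean() for k in S]
    b=np.polyfit(S,mid,1); a+=np.arctan(b[0])
print("head",np.degrees(a),"off mm",b[1]*1e3,"s",s.min(),s.max(), "w",[np.ptp(t[abs(s-k)<.003]).round(3) for k in S])
E
```

```text
t 20.0 p [ 0.4717 -0.0551  0.1649] head -11.97 tilt [0.0009 0.0001] F [-0.18  1.   -0.07] w 0.0857 g 0.0
[ 78. 119.] 2440 rect [0.556  0.0791] [0.0405 0.0386] 82.0 z [0.046  0.0468 0.0474] hi [0.557  0.0816 0.0468] fit top [0.5566 0.0818] 0.0463
[285. 180.] 6611 rect [ 0.4816 -0.0627] [0.0554 0.0823] 55.5 z [0.0702 0.0715 0.0722] hi [ 0.4714 -0.0574  0.0713] fit top [ 0.4709 -0.0572] 0.0713
[ 32. 190.] 6422 rect [0.5165 0.1259] [0.0437 0.0846] 76.5 z [0.0665 0.0677 0.0685] hi [0.5055 0.1348 0.0676] fit top [0.5051 0.1354] 0.0676
head 17.95851089555948 off mm -6.9144526811113804 s -0.027855367163299723 0.05123330917759988 w [np.float64(0.059), np.float64(0.065), np.float64(0.066), np.float64(0.068), np.float64(0.069), np.float64(0.069), np.float64(0.057), np.float64(0.071), np.float64(0.071), np.float64(0.07), np.float64(0.07), np.float64(0.041)]
```

View pics/w4.png

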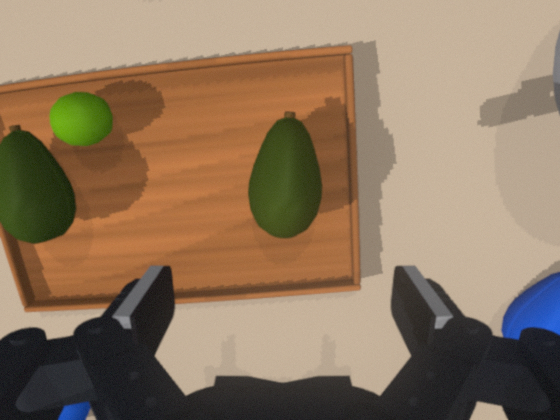

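The overripe avocado is at (285,180), its axis about 3° clockwise of the tool. The tray's right wall at column 352 is near the finger, so I'll check that clearance.

```bash
python3 - <<'E'
from h import *
d=np.load("w4.npz"); P=d["P"]
for v in (150,180,210,240):
    print(v,[(u,*P[v,u].round(4)) for u in range(338,364,3)])
# extremes across the width, tool heading -14.7
a=np.radians(-14.7); n=np.array([-np.sin(a),np.cos(a)]); ax=np.array([np.cos(a),np.sin(a)])
q=P[100:250,240:330].reshape(-1,3); q=q[q[:,2]>.03]; t=(q[:,:2]-[.4712,-.0565])@n; s=(q[:,:2]-[.4712,-.0565])@ax
for k in (-.02,-.01,0,.01,.02,.03): print(k, np.percentile(t[abs(s-k)<.003],[1,99]).round(4))
E
```

```text
150 [(338, np.float64(0.4886), np.float64(-0.105), np.float64(0.0058)), (341, np.float64(0.488), np.float64(-0.1075), np.float64(0.0052)), (344, np.float64(0.4877), np.float64(-0.1098), np.float64(0.0058)), (347, np.float64(0.487), np.float64(-0.1123), np.float64(0.0052)), (350, np.float64(0.4889), np.float64(-0.1128), np.float64(0.018)), (353, np.float64(0.4888), np.float64(-0.1148), np.float64(0.02)), (356, np.float64(0.4883), np.float64(-0.1171), np.float64(0.0199)), (359, np.float64(0.4838), np.float64(-0.123), np.float64(-0.0013)), (362, np.float64(0.4835), np.float64(-0.1252), np.float64(-0.0004))]
180 [(338, np.float64(0.4641), np.float64(-0.1008), np.float64(0.0059)), (341, np.float64(0.4634), np.float64(-0.1033), np.float64(0.0052)), (344, np.float64(0.463), np.float64(-0.1058), np.float64(0.0053)), (347, np.float64(0.4624), np.float64(-0.1083), np.float64(0.005)), (350, np.float64(0.4651), np.float64(-0.1091), np.float64(0.0174)), (353, np.float64(0.4652), np.float64(-0.1111), np.float64(0.0196)), (356, np.float64(0.4644), np.float64(-0.1136), np.float64(0.0183)), (359, np.
[... 794 characters left out ...]
 np.float64(0.0066)), (341, np.float64(0.4106), np.float64(-0.0947), np.float64(0.0049)), (344, np.float64(0.4106), np.float64(-0.0971), np.float64(0.0063)), (347, np.float64(0.4103), np.float64(-0.0996), np.float64(0.0068)), (350, np.float64(0.4094), np.float64(-0.1023), np.float64(0.0059)), (353, np.float64(0.4145), np.float64(-0.1033), np.float64(0.0188)), (356, np.float64(0.4144), np.float64(-0.1057), np.float64(0.0198)), (359, np.float64(0.4139), np.float64(-0.1081), np.float64(0.0199)), (362, np.float64(0.405), np.float64(-0.1132), np.float64(0.001))]
-0.02 [-0.0199  0.02  ]
-0.01 [-0.0246  0.0244]
0 [-0.0264  0.0264]
0.01 [-0.0261  0.025 ]
0.02 [-0.0241  0.0227]
0.03 [-0.0211  0.0194]
```

Request:
servo_tool:
  moves:
    - [[0, 0.06, 0, 0.7, 0.22], [0, 0, 0.8, 0, 0.22], [0, 0, 1, 0, 0.22], [0, 0, 1, 0, 0.22], [0, 0, 0.8, 0, 0.22], [0, 0, 0, 0, 0.22], [0, 0, 0, 0, 0.22]]

```text
t: 20.63
eef_pos: [0.4711, -0.0549, 0.0742]
tcp_rot: [0.991, -0.133, -0.001, -0.0]
contact_force: [-0.2, -0.2, 0.8]
gripper_width: 0.0667
grip_force: 0.0
```

```bash
python3 feel.py 3; python3 -c "
from h import *
st(); print(go(.4712,-.0565,.0145))"
```

```text
t 20.78 F [0.01 0.09 0.02] sd [0.34 0.5  0.54] p [ 0.47234 -0.05538  0.07563] sdz 0.00028
t 20.78 p [ 0.4726 -0.0556  0.0759] head -15.33 tilt [0.0025 0.    ] F [-0.38  0.43  0.18] w 0.067 g 0.0
[-0.049  0.052  2.456]
```

Request:
servo_tool:
  moves:
    - [[-0.03, 0.03, 0.4, 0, 0.22], [0, 0, 0.7, 0, 0.22], [0, 0, 0.6, 0, 0.22], [0, 0, 0.4, 0, 0.22], [0, 0, 0.3, 0, 0.22], [0, 0, 0, 0, 0.22], [0, 0, 0, 0, 0.22]]

```text
t: 21.37
eef_pos: [0.4706, -0.0565, 0.0144]
tcp_rot: [0.991, -0.134, -0.0, 0.0]
contact_force: [-0.8, 0.2, 0.6]
gripper_width: 0.0664
grip_force: 0.0
```

No contact, centred. Grip and lift.

Request:
servo_tool:
  moves:
    - [[0, 0, 0, 0, 0.3], [0, 0, 0, 0, 0.5], [0, 0, 0, 0, 0.7], [0, 0, 0, 0, 1], [0, 0, 0, 0, 1], [0, 0, 0, 0, 1], [0, 0, -0.3, 0, 1], [0, 0, -0.8, 0, 1], [0, 0, -1, 0, 1], [0, 0, -1, 0, 1], [0, 0, -1, 0, 1], [0, 0, -0.9, 0, 1], [0, 0, 0, 0, 1], [0, 0, 0, 0, 1]]
  force: 25

```text
t: 22.53
eef_pos: [0.471, -0.0565, 0.1405]
tcp_rot: [0.991, -0.134, 0.001, -0.0]
contact_force: [0.3, -0.2, -1.7]
gripper_width: 0.0559
grip_force: 27.6
```

```bash
python3 -c "
from h import *
st(); print(go(.508,-.347,.13))"
```

```text
t 22.53 p [ 0.471  -0.0565  0.1405] head -15.37 tilt [ 0.0025 -0.0001] F [ 0.28 -0.18 -1.67] w 0.0559 g 27.6
[ 4.504 10.811  0.426]
```

Request:
servo_tool:
  moves:
    - [[0.2, 0.5, 0, 0, 1], [0.4, 0.8, 0, 0, 1], [0.4, 1, 0, 0, 1], [0.4, 1, 0, 0, 1], [0.4, 1, 0, 0, 1], [0.4, 1, 0, 0, 1], [0.4, 1, 0, 0, 1], [0.4, 1, 0, 0, 1], [0.4, 1, 0, 0, 1], [0.4, 1, 0, 0, 1], [0.4, 0.8, 0, 0, 1], [0.3, 0.5, 0, 0, 1], [0, 0.2, 0, 0, 1], [0, 0, 0, 0, 1], [0, 0, 0, 0, 1], [0, 0, 0, 0, 1]]

```text
t: 23.87
eef_pos: [0.5074, -0.3451, 0.1388]
tcp_rot: [0.991, -0.133, -0.0, -0.0]
contact_force: [0.8, 0.4, -2.5]
gripper_width: 0.056
grip_force: 27.5
```

```bash
python3 -c "
from h import *
st(); print(go(.508,-.347,.04)); wrist('w5')
d=np.load('top0.npz'); P=d['P'][150:250,390:490].reshape(-1,3); c=np.array([.5155,-.3487]); rr=np.hypot(*(P[:,:2]-c).T)
for k in range(5,100,10): print(k,np.nanmedian(P[abs(rr*1e3-k)<3,2]).round(4),end='; ')"
```

```text
t 23.87 p [ 0.5074 -0.3451  0.1388] head -15.29 tilt [-0.0007  0.0011] F [ 0.79  0.37 -2.55] w 0.056 g 27.5
[0.048 0.069 3.952]
5 0.0045; 15 0.004; 25 0.004; 35 0.0043; 45 0.0084; 55 0.0131; 65 0.0203; 75 0.0309; 85 0.0446; 95 0.0689;
```

View pics/w5.png

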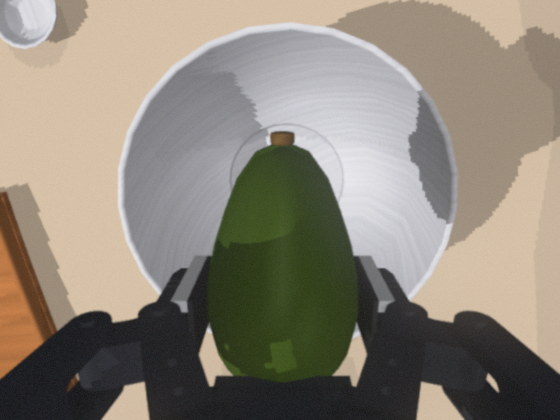

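The avocado hangs centred over the bowl at (285,190). Lowering into it and releasing.

Request:
servo_tool:
  moves:
    - [[0, 0, 0.6, 0, 1], [0, 0, 0.9, 0, 1], [0, 0, 0.9, 0, 1], [0, 0, 0.8, 0, 1], [0, 0, 0.6, 0, 1], [0, 0, 0.3, 0, 1], [0, 0, 0.2, 0, 1], [0, 0, 0, 0, 1], [0, 0, 0, 0, 1]]

```text
t: 24.67
eef_pos: [0.5079, -0.3467, 0.0327]
tcp_rot: [0.991, -0.134, 0.001, 0.0]
contact_force: [0.6, -0.7, -1.4]
gripper_width: 0.0566
grip_force: 27.5
```

Request:
servo_tool:
  moves:
    - [[0, 0, 0.2, 0, 1], [0, 0, 0.2, 0, 1], [0, 0, 0, 0, 1], [0, 0, 0, 0, 1]]

```text
t: 25.0
eef_pos: [0.5072, -0.3466, 0.0216]
tcp_rot: [0.991, -0.134, -0.0, -0.0]
contact_force: [-0.1, 0.2, -2.1]
gripper_width: 0.0556
grip_force: 27.5
```

Request:
servo_tool:
  moves:
    - [[0, 0, 0, 0, 0.3], [0, 0, 0, 0, 0.2], [0, 0, 0, 0, 0.15], [0, 0, 0, 0, 0.1], [0, 0, 0, 0, 0.1], [0, 0, -0.4, 0, 0.1], [0, 0, -0.8, 0, 0.1], [0, 0, -1, 0, 0], [0, 0, -1, 0, 0], [0, 0, -1, 0, 0], [0, 0, -1, 0, 0], [-0.5, 0, -1, 0, 0], [-1, 0, -0.5, 0, 0], [-1, 0, 0, 0, 0], [0, 0, 0, 0, 0], [0, 0, 0, 0, 0], [0, 0, 0, 0, 0]]

```text
t: 26.42
eef_pos: [0.4475, -0.3301, 0.19]
tcp_rot: [0.991, -0.134, 0.001, 0.0]
contact_force: [0.3, 0.1, 0.2]
gripper_width: 0.0852
grip_force: 0.0
```

```bash
python3 - <<'E'
from h import *
st(); s=r.snapshot("top"); cv2.imwrite("pics/top1.png",s["pixels"][...,::-1]); s=r.snapshot("side"); cv2.imwrite("pics/side1.png",s["pixels"][...,::-1])
E
```

```text
t 26.42 p [ 0.4475 -0.3301  0.19  ] head -15.35 tilt [ 0.0011 -0.0003] F [0.35 0.07 0.17] w 0.0852 g 0.0
```

View pics/top1.png

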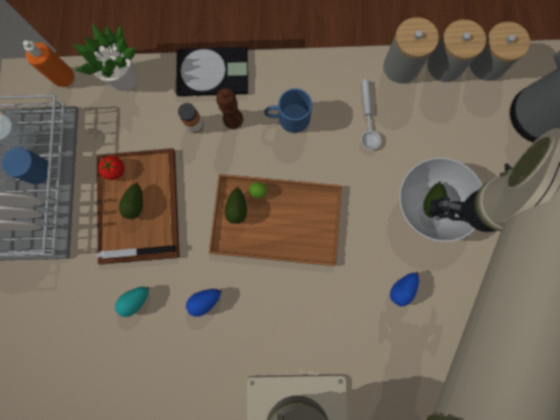

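View pics/side1.png

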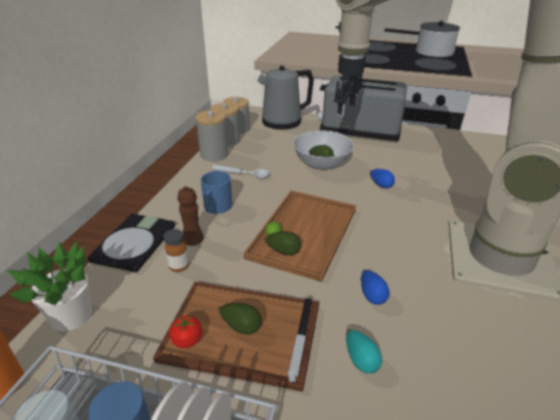

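The ripe avocado lies mid-board at (131,201) in the top view, the overripe one is in the bowl at (437,198), and the hard one is still in the tray at (235,207). Nothing else has moved, so I'm handing in.

```bash
python3 -c "
from station import r
print(r.job_done())"
```

```text
the job is handed in; nothing more can be done
None
```

I pressed all three avocados by about 5 mm each, laid the ripe one mid-board, put the overripe one in the scrap bowl, left the hard one in the tray, and handed the job in at about 26.5 s; no verdict was shown.

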